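Hold an eye bracket in the corner of a jig

TASK

I am about to clamp the aluminium eye bracket in the corner jig. First fold the jig's hinged fence fully up against its stop screws; then set the bracket flat on the jig plate and press it into the corner, with one long side of its foot flat against the hinged fence and one short end flat against the fixed side fence, touching both at once. Finish while still holding it pressed there, and do not disturb the other tools.

Things in the scene. Friction and masses are not known exactly. Their poses are not given: they have to be found in the camera images.
- jig: corner jig fixed to the bench: dark steel plate 180 (x) x 200 (y) x 12 mm, origin at the centre of its underside, on the bench. Hinged fence along its far (+x) edge, fixed side fence along its right (-y) edge; near and left sides open. Behind the hinged fence stop posts 52 mm high. Two screw heads 6 mm high on the plate at x = -78, y = -60 and +85 mm
- side_fence: fixed aluminium side fence on the jig plate, 168 (x) x 16 (y) x 25 mm high, its top 37 mm above the bench; origin at the centre of its underside, axes as the jig's. Its working face (left, +y side) lies 8 mm from its origin, at y = -84 mm in the jig's frame
- hinged_fence (a joint): angle of the hinged fence, an aluminium flap 8 mm thick, in the jig's frame from y = -82 to +75 mm. 0 = lying on the plate toward the robot, 1.571 = upright on its stop screws. Starts part-way up, leaning toward the robot; a stiff hinge (about 3 N at the free edge) keeps it where it is left. Push its lower face or free edge up and away from the robot
- fence_edge (a point): middle of the hinged fence's free edge, 50.5 mm from the hinge pin. The pin runs along the jig's y at x = +95 mm, 16.5 mm above the bench; upright, the fence's top is 67 mm above the bench and its working face is the plane x = +91 mm of the jig's frame
- jig_corner (a point): the corner of the jig on the plate's top, 12 mm above the bench: where the working faces of the upright hinged fence and the side fence meet; in the jig's frame x = +91, y = -84, z = 12 mm. Axes as the jig's. Plate and fences are ground smooth and lightly oiled
- bracket_eye (a point): centre of the eye of the loose aluminium bracket (about 0.35 kg), 43 mm above its underside. Flat foot 60 (x) x 90 (y) x 15 mm; on its middle an upright eye plate 12 mm thick (x), 40 mm wide (y), with a 15 mm hole, 63 mm high in all. z up, y along the long sides; same turned half round. Grip it across the 12 mm, here or higher. Beyond it (x > 0.53, y > 0.12) a clamped frame stands 0.24 m high
Things that resemble listed ones, but are neither listed nor needed, are in the scene too. Of the things like the part that bears bracket_eye, leave any that is brown; of the rest the larger one is meant.

How it is judged:
On the way:
1. the hinged fence is folded up against its stop screws (value of joint hinged_fence above 1.5 rad), for 0.3 s.
At the end, for the whole second after the job is handed in: Hinged fence upright (over 1.5 rad); bracket still, flat on the plate, aligned within 0.04 rad, eye 27-34 mm from the hinged and 42-49 mm from the side fence's face, 40-46 mm above the plate, tilt under 0.05 rad; over 1 N on each fence and from the fingers (value of joint hinged_fence above 1.5 rad and contact force between bracket and hinged_fence above 1 N and contact force between bracket and side_fence above 1 N and contact force between the fingers and bracket above 1 N and angle between the y axis of bracket_eye and the y axis of jig, either way round below 0.04 rad and angle between bracket_eye's own z axis and vertical below 0.05 rad and z of bracket_eye in the frame of jig_corner between 0.04 and 0.046 m and x of bracket_eye in the frame of jig_corner between -0.034 and -0.027 m and y of bracket_eye in the frame of jig_corner between 0.042 and 0.049 m and linear speed of bracket below 0.02 m/s); the arm keeps its last pose, push and grip.
It fails at once if a bystander (try square, magnet, pliers or steel offcut) is moved by more than 30 mm (distance of any of square, magnet, pliers, offcut from where it was at the start of the episode above 0.03 m).
It also fails if it takes over 72 s, if anything falls off the work surface, if the arm or the gripper's body presses on something with over 40 N, if the wrist force passes 120 N, or if a joint passes its speed limit or range.

ROBOT

A 7-joint arm with a two-finger parallel gripper is mounted at the origin on the work surface; the furniture and walls round the work are solid. World frame = base frame: x ahead of the robot, y to its left, z up, the work surface at z = 0. Lengths are in m, angles in rad, forces in N, time in s.
With the tool pointing down it reaches from about 0.425 to 0.875 m from the base axis. Payload 8.4 kg.
Tool frame: the origin (TCP) lies at the very end of the fingers, on their centre line; the grasp point (between the pads) lies 19 mm behind it; y points along the fingers, x is the direction in which the jaws open and shut, and the axes are right-handed (so a half turn about y gives the same grasp; the last joint's range is limited). The gripper opens to 87 mm and grips with 3 to 60 N. Pads are 19 mm wide; open, the fingers measure 117 mm over their backs; the gripper's body (75 mm by 190 mm) begins 51 mm behind the grasp point.
Start: joints at [1.122, 0.333, 0.04, 1.465, -0.013, 1.343, -0.059], TCP at [0.223, -0.611, 0.223] pointing down, gripper open.
Joint ranges: [-2.58, 2.58], [-0.38, 2.09], [-1.3, 1.39], [0.25, 2.4], [-1.5, 4.64], [0.08, 2.09], [-2.65, 2.65]. Speed limits (rad/s): [2.22, 2.22, 2.79, 2.79, 3.14, 3.14, 3.14].

INTERFACE

Orientations are given as a 3x3 rotation matrix whose columns are the frame's x, y, z axes.
In Python, from workcell import readout, viewer, env, nets gives the robot as it stands. The module is installed in compiled form; this text tells all that it offers.
- The arm moves only by the tool send_rows, never from a script. Its argument "targets" is a list that holds one entry, the list of rows, each a list of 4 numbers: the shift along the world's x, y, z in cm, then the turn about the world's z in rad. In form: [[[dx, dy, dz, turn], ...]]. A call has 1 to 5 rows; each row is the pose to reach, as a shift and turn from the pose commanded when the call began; what a row does not reach only later rows make up. A row lasts 1/12 s, in which the tool goes at most 41.7 mm and 7.16 degrees, less where a joint would pass 70% of its speed; a pose out of reach is approached as far as the arm can. A call with a gripper value outside its range is refused whole. "hand" is the closure, from 0 (fully open) to 1 (shut), set as the call begins (left out, the last holds). The fingers move at their own pace and stop on an object; "grip_force" is the grip in N (left out, the last holds). Time passes only in rows, so rows that repeat a pose let the fingers close. It gives the time, the measured TCP pose, the force and the opening at its end, in the units of the state.
- readout.sense(): the state, without advancing time (a new reading comes with each control period).
- viewer.capture(name): name is "scene" or "top" or "wrist"; returns the picture (384x512x3 uint8, blue, green, red); there is no depth.
- viewer.calibration(name): a dict with "fov_y" (degrees; the focal length in pixels is half the picture's height over the tangent of half this angle, whatever the lens; pixels are square), "cx", "cy" (the principal point, pixels), "dist" ([k1, k2, p1, p2, k3] as OpenCV has them; the pictures are not rectified), "eye" and "orientation" of the camera in the world; the wrist camera has in their place "mount" (4x4, takes a point from camera to tool coordinates, whose origin is the TCP and whose axes are the tool frame's). Camera axes: x right, y down, z forward; pixel columns grow to the right and rows downward; lengths in m; the calibration is good to about 2 mm. A picture is of the moment at which its call begins: read the wrist's pose just before it. calibration takes no time and is no camera call.
- env.close_job(): hands the job in, once; it reports no verdict.
Trained networks look in the newest picture that a camera, given by its name, has taken for a name from the list of things; names that differ only in an ending like _2 or _b are one class to them, and where a whole thing is asked for, a point or a joint stands for the part that bears it (a point fixed in the world has none). Each returns a list of dicts, best first, with "conf" (0 to 1); they miss things now and then, are a little off and sometimes report something else, mostly with a low value. They report only what shows in the picture. A call takes as long as a camera call. They do not tell look-alikes from the thing itself.
- nets.search_frame(query, camera): "xyz" ([x, y, z] in m, in the coordinates of the camera as it stood for that picture, good to about 4 mm: the middle of the surface that is visible of it).
- nets.tip_of(query, camera): "xyz" ([x, y, z] in m, in the coordinates of the camera as it stood for that picture, good to about 4 mm: a listed point, or the origin of a listed thing).
The state is a dict: "time_s": time; "joints": joint angles; "joint_velocities": joint speeds; "effort": joint torques, N m; "tcp_pos": TCP position; "orientation": TCP orientation; "wrist_force": force on the tool from outside, world axes, zero at the start; "wrist_torque": the same for the moment, N m; "opening": finger opening in m.
Only numpy, scipy, OpenCV 4.12 (cv2) and the standard library are available. Lean on these libraries where they do the work, as an engineer would, in place of code of your own. Each camera call takes 0.05 s, during which the arm holds its last target.

## Working session

There is one attempt and no reset: what is moved stays moved. The work goes in short steps, Python scripts to look and compute and a tool call to move; the robot and the scene stay as the last step left them, time stands still between calls to the robot, and variables do not carry over. Pictures are saved under pics/ and viewed, and the job is handed in when it is done.

Besides the shell and the picture viewer there is one more tool, called after ">>>" as name(argument=value, ...) on one line, values as JSON. send_rows: Moves the arm, as the interface text tells. Its arguments: {"type":"object","properties":{"targets":{"type":"array","items":{"type":"array","items":{"type":"array","items":{"type":"number"}}}},"hand":{"type":"number"},"grip_force":{"type":"number"}},"required":["targets"]}

```bash
mkdir -p pics; cat > h.py <<'E'
import numpy as np, cv2
from workcell import readout, viewer, env, nets
def cam(name, s=None):
    c=viewer.calibration(name)
    if 'mount' in c:
        s=s or readout.sense()
        T=np.eye(4);T[:3,:3]=np.array(s['orientation']);T[:3,3]=s['tcp_pos']
        M=T@np.array(c['mount']); R,e=M[:3,:3],M[:3,3]
    else:
        e=np.array(c['eye']);R=np.array(c['orientation'])
    f=192/np.tan(np.radians(c['fov_y'])/2)
    K=np.array([[f,0,c['cx']],[0,f,c['cy']],[0,0,1.]])
    return K,np.array(c['dist'],float),R,e
def pix(C,P):
    K,d,R,e=C
    rv,_=cv2.Rodrigues(R.T)
    return cv2.projectPoints(np.array(P,float).reshape(-1,1,3),rv,-R.T@e,K,d)[0].reshape(-1,2)
def ray(C,uv,z):
    K,d,R,e=C
    p=cv2.undistortPoints(np.array(uv,float).reshape(-1,1,2),K,d).reshape(-1,2)
    v=np.c_[p,np.ones(len(p))]@R.T
    return e+v*((z-e[2])/v[:,2])[:,None]
def w(C,x): return C[2]@np.array(x)+C[3]
E
python3 - <<'E'
from h import *
for n in ['scene','top','wrist']:
    C=cam(n); im=viewer.capture(n); cv2.imwrite(f'pics/{n}0.png',cv2.resize(im,(768,576)))
    print(n,C[3].round(3))
    for q in ['jig','side_fence','jig_corner','fence_edge','bracket_eye']:
        for r in nets.tip_of(q,n)[:4]: print(' ',q,round(r['conf'],2),w(C,r['xyz']).round(3))
s=readout.sense();print(s['time_s'],s['opening'],np.array(s['orientation']).round(2))
E
```

```text
scene [-0.438 -0.695  0.574]
  jig 0.69 [ 0.556 -0.116 -0.   ]
  jig 0.3 [ 0.64  -0.208  0.005]
  side_fence 0.87 [ 0.553 -0.208  0.012]
  jig_corner 0.71 [ 0.638 -0.208  0.007]
  fence_edge 0.62 [ 0.609 -0.125  0.047]
  bracket_eye 0.78 [ 0.202 -0.313  0.042]
  bracket_eye 0.68 [0.434 0.098 0.04 ]
  bracket_eye 0.6 [0.453 0.229 0.023]
top [ 0.207 -0.043  1.284]
  jig 0.94 [ 0.561 -0.115  0.004]
  side_fence 0.82 [ 0.554 -0.205  0.008]
  jig_corner 0.86 [ 0.641 -0.203  0.009]
  fence_edge 0.77 [ 0.611 -0.123  0.047]
  fence_edge 0.49 [ 0.56  -0.114  0.002]
  bracket_eye 0.94 [ 0.202 -0.31   0.043]
  bracket_eye 0.93 [0.439 0.109 0.047]
  bracket_eye 0.66 [0.457 0.231 0.034]
wrist [ 0.295 -0.585  0.385]
  bracket_eye 0.88 [ 0.204 -0.312  0.044]
0.9 0.08741554154434414 [[ 0.34  0.    0.94]
 [-0.94 -0.    0.34]
 [ 0.   -1.    0.  ]]
```

View pics/scene0.png

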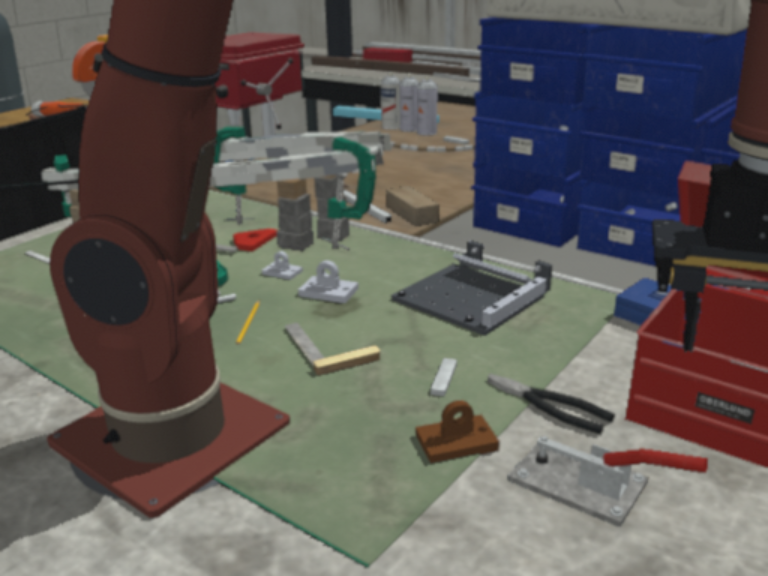

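View pics/top0.png

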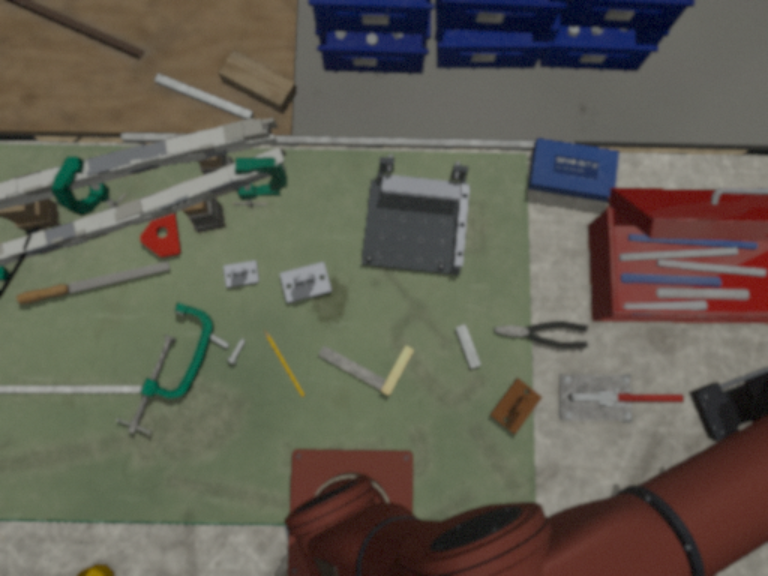

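View pics/wrist0.png

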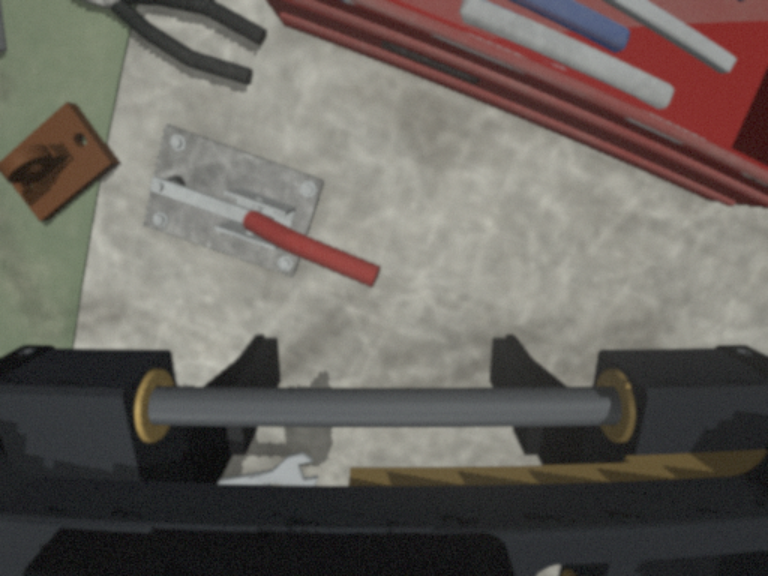

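The scene picture shows the leaning fence's jig. Full-size top view: plate from about (363,268) to (467,180), larger grey bracket at (305,283), small look-alike at (240,274), brown one at (515,407). I'll enlarge the top view to get the yaw angles.

```bash
python3 - <<'E'
from h import *
im=viewer.capture('top'); C=cam('top')
cv2.imwrite('raw_top.png',im)
cr=im[90:215,175:320]; cv2.imwrite('pics/top1.png',cv2.resize(cr,None,fx=5,fy=5,interpolation=cv2.INTER_CUBIC))
E
```

```text
(no output)
```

View pics/top1.png

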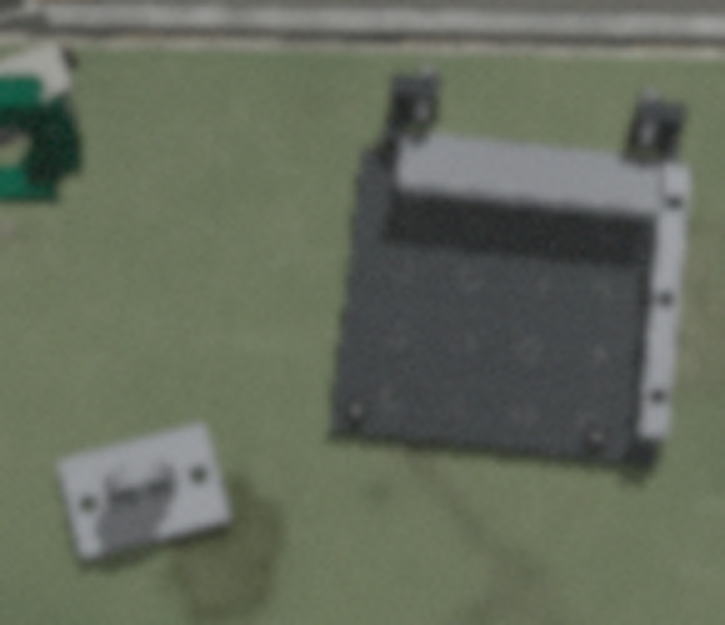

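```bash
cat > jfit.py <<'E'
from h import *
from scipy.optimize import least_squares
C=cam('top')
def un(p): return np.array(p,float)/5+[175,90]-0.4
obj=np.array([[-78,85,18],[-78,-60,18],[-90,100,12],[-84,-84,37],[84,-84,37],[84,-100,37],[-84,-100,37]])/1000.
# side fence x range unknown centre -> use edges only approx; fit
uv=un([[356,411],[596,437],[331,434],[638,432],[664,160],[690,166],[664,438]])
def pose(p,o):
    c,s=np.cos(p[2]),np.sin(p[2]); return np.c_[p[0]+c*o[:,0]-s*o[:,1],p[1]+s*o[:,0]+c*o[:,1],o[:,2]]
def res(p):
    o=obj.copy(); o[3:,0]+=p[3]; return (pix(C,pose(p,o))-uv).ravel()
r=least_squares(res,[.558,-.115,-.07,0]);print(r.x,r.fun.reshape(-1,2).round(2))
o=np.array([[30,45,15],[30,-45,15],[-30,-45,15]])/1000.
ub=un([[58,460],[206,422],[232,520]])
rb=least_squares(lambda p:(pix(C,pose(p,o))-ub).ravel(),[.437,.104,.2]);print(rb.x,rb.fun.reshape(-1,2).round(2))
E
python3 jfit.py
```

```text
[ 0.55697539 -0.11517096 -0.08991023  0.0074216 ] [[-0.21  0.28]
 [ 0.01  0.15]
 [-0.59 -0.52]
 [ 0.38  0.21]
 [-0.13  0.47]
 [-0.06 -0.18]
 [ 0.58 -0.42]]
[0.43851146 0.10072285 0.2737779 ] [[ 0.3   0.1 ]
 [ 0.02  0.2 ]
 [-0.32 -0.29]]
```

>>> send_rows(targets=[[[3,4.1,1,-0.08],[6,8.2,2,-0.16],[9,12.3,2,-0.24],[12,16.4,2,-0.32],[14.5,20,2,-0.44]]], hand=1, grip_force=20)

```text
time_s: 1.37
tcp_pos: [0.3444, -0.4435, 0.2427]
orientation: [[-0.087, 0.001, 0.996], [-0.996, -0.001, -0.087], [0.001, -1.0, 0.001]]
wrist_force: [1.2, -1.1, 0.5]
opening: 0.0617
```

>>> send_rows(targets=[[[2.4,3.3,0,0],[4.8,6.6,0,0],[7.2,9.9,0,0],[9.6,13.2,0,0],[12,16.5,0,0]]])

```text
time_s: 1.78
tcp_pos: [0.464, -0.2786, 0.2425]
orientation: [[-0.084, 0.001, 0.996], [-0.996, -0.0, -0.084], [0.0, -1.0, 0.001]]
wrist_force: [0.7, -0.8, -0.5]
opening: 0.0285
```

>>> send_rows(targets=[[[2.4,3.3,0,0],[4.8,6.6,0,0],[7.2,9.9,0,0],[9.4,12.9,0,0],[9.4,12.9,0,0]]])

```text
time_s: 2.2
tcp_pos: [0.5608, -0.1425, 0.2422]
orientation: [[-0.073, 0.002, 0.997], [-0.997, 0.004, -0.073], [-0.004, -1.0, 0.002]]
wrist_force: [-0.2, 1.0, 0.4]
opening: 0.0016
```

```bash
python3 - <<'E'
from h import *
s=readout.sense(); C=cam('wrist',s); im=viewer.capture('wrist'); cv2.imwrite('pics/w1.png',cv2.resize(im,(768,576)))
print(s['time_s'],s['tcp_pos'],np.array(s['orientation']).round(3).tolist(),s['opening'],s['wrist_force'])
for q in ['jig','side_fence','jig_corner','fence_edge','bracket_eye']:
        for r in nets.tip_of(q,'wrist')[:4]: print(' ',q,round(r['conf'],2),w(C,r['xyz']).round(3))
E
```

```text
2.2 [ 0.56077002 -0.14249566  0.24215773] [[-0.073, 0.002, 0.997], [-0.997, 0.004, -0.073], [-0.004, -1.0, 0.002]] 0.0016293529307468042 [-0.23304024  0.96874593  0.41507099]
  jig 0.75 [ 0.559 -0.117  0.002]
  side_fence 0.88 [ 0.551 -0.21   0.011]
  jig_corner 0.79 [ 0.639 -0.207  0.014]
  fence_edge 0.76 [ 0.612 -0.124  0.047]
  bracket_eye 0.76 [0.438 0.104 0.043]
  bracket_eye 0.63 [ 0.203 -0.313  0.044]
  bracket_eye 0.41 [ 0.555 -0.115  0.001]
```

View pics/w1.png

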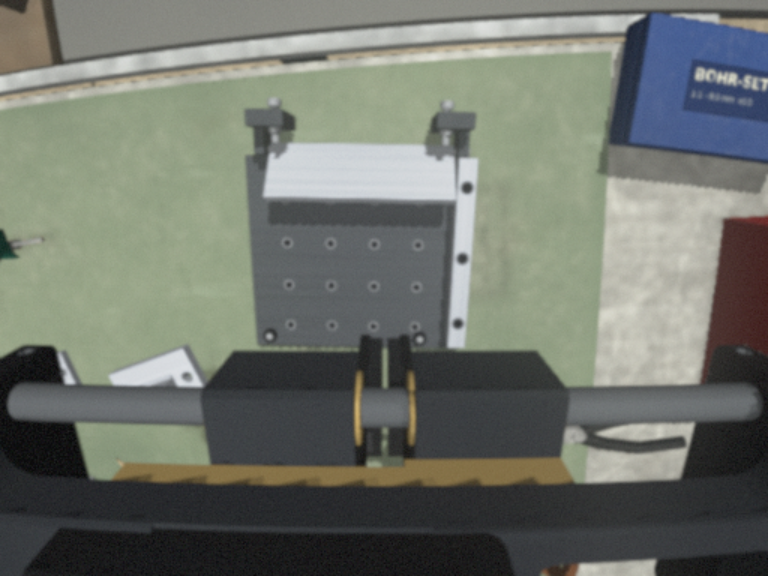

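The wrist view has the jig square on: screw heads at (270,336) and (419,339), near-left corner (258,346), fence-top corners at (457,158)/(477,158). Fitting the jig pose to these.

```bash
cat > f2.py <<'E'
from h import *
from scipy.optimize import least_squares
im=cv2.imread('pics/w1.png')
s=readout.sense(); C=cam('wrist',s)
obj=np.array([[-78,85,18],[-78,-60,18],[-90,100,12],[-84,-100,37],[84,-100,37]])/1000.
uv=np.array([[270,335],[419,338],[258,346],[465,348],[477,158]])/1.5
def pose(p,o):
    c,s=np.cos(p[2]),np.sin(p[2]); return np.c_[p[0]+c*o[:,0]-s*o[:,1],p[1]+s*o[:,0]+c*o[:,1],o[:,2]]
def res(p):
    o=obj.copy(); o[3:,0]+=p[3]; return (pix(C,pose(p,o))-uv).ravel()
r=least_squares(res,[.558,-.115,-.07,0]);print(r.x,r.fun.reshape(-1,2).round(2))
# overlay
p=r.x[:3]
for P in [[[-90,-100,12],[90,-100,12],[90,100,12],[-90,100,12]],[[-84,-84,37],[91,-84,37],[91,-100,37],[-84,-100,37]]]:
    q=(pix(C,pose(p,np.array(P)/1000.))*1.5).astype(int)
    cv2.polylines(im,[q],True,(0,0,255),1)
q=(pix(C,pose(p,np.array([[-78,85,18],[-78,-60,18]])/1000.))*1.5).astype(int)
for a in q: cv2.circle(im,tuple(map(int,a)),4,(0,255,255),1)
cv2.imwrite('pics/w1o.png',im[80:380,200:520].repeat(2,0).repeat(2,1)[:600])
E
python3 f2.py
```

```text
[ 0.55268737 -0.12816565 -0.09597642  0.00429259] [[-0.14  0.85]
 [ 0.74 -0.15]
 [-0.6  -0.64]
 [-0.06 -0.19]
 [ 0.04  0.15]]
```

View pics/w1o.png

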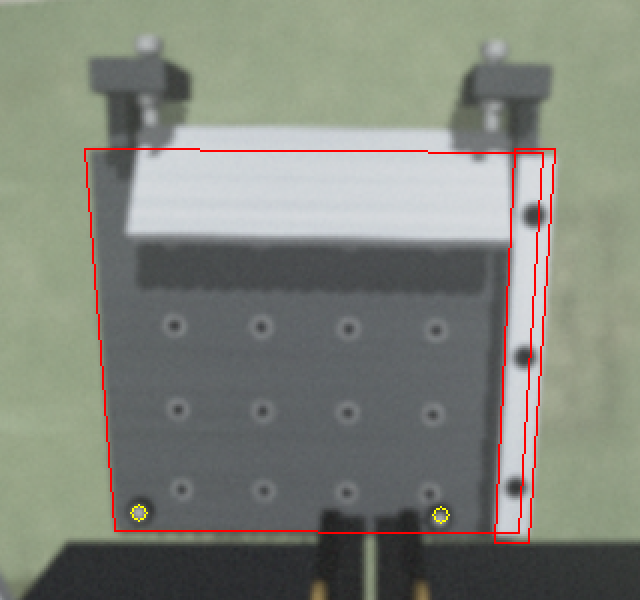

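```bash
python3 - <<'E'
from h import *
s=readout.sense();print(s['time_s'],s['tcp_pos'],np.array(s['orientation']).round(3).tolist(),np.abs(s['joint_velocities']).max())
im=viewer.capture('wrist'); cv2.imwrite('pics/w2.png',cv2.resize(im[:250,100:400],None,fx=2.5,fy=2.4,interpolation=cv2.INTER_CUBIC))
cv2.imwrite('raw_w2.png',im)
C=cam('wrist',s);np.save('C2.npy',np.array(C,dtype=object),allow_pickle=True)
E
```

```text
2.5 [ 0.55645217 -0.15309056  0.24223176] [[-0.086, -0.0, 0.996], [-0.996, -0.001, -0.086], [0.001, -1.0, -0.0]] 0.004857192959880883
```

View pics/w2.png

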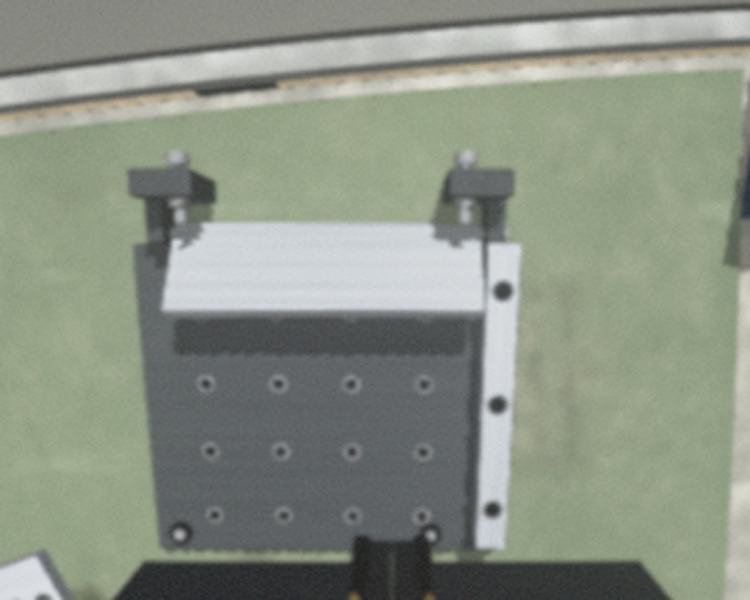

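```bash
cat > f3.py <<'E'
from h import *
from scipy.optimize import least_squares
C=tuple(np.load('C2.npy',allow_pickle=True)); C=tuple(np.array(c,float) for c in C)
obj=np.array([[-78,85,18],[-78,-60,18],[-90,100,12],[-84,-100,37],[84,-100,37],[-84,-84,37],[84,-84,37]])/1000.
uv=np.array([[180,533],[431,534],[161,548],[505,548],[520,244],[477,548],[488,246]])/[2.5,2.4]+[100,0]-.3
def pose(p,o):
    c,s=np.cos(p[2]),np.sin(p[2]); return np.c_[p[0]+c*o[:,0]-s*o[:,1],p[1]+s*o[:,0]+c*o[:,1],o[:,2]]
def res(p):
    o=obj.copy(); o[3:,0]+=p[3]; return (pix(C,pose(p,o))-uv).ravel()
if __name__=='__main__':
    r=least_squares(res,[.558,-.115,-.07,0]);print(r.x,r.fun.reshape(-1,2).round(2))
    p=r.x[:3]; print('edge start', pix(C,pose(p,np.array([[95-40,75,47]])/1e3)))
    for th in np.arange(.4,1.2,.1):
        q=pix(C,pose(p,np.array([[95-50.5*np.cos(th),75,16.5+50.5*np.sin(th)],[95-50.5*np.cos(th),-82,16.5+50.5*np.sin(th)]])/1e3))
        print(th.round(1),((q-[100,0])*[2.5,2.4]).round(0).tolist())
E
python3 f3.py
```

```text
[ 0.55790266 -0.11651131 -0.08709621  0.00401613] [[ 0.19  0.17]
 [ 0.15 -0.05]
 [-0.41 -0.1 ]
 [ 0.24  0.6 ]
 [ 0.1  -0.02]
 [-0.14  0.62]
 [-0.14 -0.95]]
edge start [[164.79015331 129.49124273]]
0.4 [[169.0, 322.0], [480.0, 321.0]]
0.5 [[166.0, 318.0], [481.0, 318.0]]
0.6 [[163.0, 314.0], [483.0, 313.0]]
0.7 [[160.0, 308.0], [484.0, 307.0]]
0.8 [[158.0, 302.0], [485.0, 301.0]]
0.9 [[155.0, 294.0], [486.0, 293.0]]
1.0 [[152.0, 286.0], [487.0, 285.0]]
1.1 [[150.0, 277.0], [488.0, 276.0]]
```

>>> send_rows(targets=[[[2.6,3.4,0,0],[2.6,3.4,-4,0],[2.6,3.4,-8,0],[2.6,3.4,-12,0],[2.6,3.4,-15.5,0]]])

```text
time_s: 2.97
tcp_pos: [0.5822, -0.1184, 0.0851]
orientation: [[-0.085, -0.001, 0.996], [-0.996, -0.0, -0.085], [0.0, -1.0, -0.001]]
wrist_force: [0.8, -0.0, -0.6]
opening: 0.0001
```

>>> send_rows(targets=[[[0,0,-2,0],[0,0,-4,0],[0,0,-5.5,0],[0,0,-5.5,0]]])

```text
time_s: 3.3
tcp_pos: [0.5805, -0.1182, 0.0289]
orientation: [[-0.085, -0.005, 0.996], [-0.996, 0.001, -0.085], [-0.0, -1.0, -0.005]]
wrist_force: [-1.3, 0.7, 0.2]
opening: 0.0006
```

>>> send_rows(targets=[[[1.2,-0.1,0,0],[2.4,-0.2,0,0],[3.4,-0.3,0,0],[4.2,-0.37,0,0],[4.8,-0.42,0,0]]])

```text
time_s: 3.72
tcp_pos: [0.6306, -0.1226, 0.0334]
orientation: [[-0.085, -0.001, 0.996], [-0.996, -0.001, -0.085], [0.001, -1.0, -0.001]]
wrist_force: [-3.7, 0.2, 3.0]
opening: 0.0003
```

>>> send_rows(targets=[[[0.3,0,0,0],[0.6,-0.05,0,0],[0.8,-0.07,0,0],[1.0,-0.09,0,0]]])

```text
time_s: 4.05
tcp_pos: [0.6373, -0.1227, 0.0317]
orientation: [[-0.085, -0.008, 0.996], [-0.996, 0.0, -0.085], [0.0, -1.0, -0.008]]
wrist_force: [-24.2, 2.9, 11.5]
opening: 0.0001
```

>>> send_rows(targets=[[[0,0,0,0],[0,0,0,0],[0,0,0,0],[0,0,0,0]]])

```text
time_s: 4.38
tcp_pos: [0.6372, -0.1227, 0.0315]
orientation: [[-0.085, -0.008, 0.996], [-0.996, 0.0, -0.085], [0.0, -1.0, -0.008]]
wrist_force: [-16.3, 0.8, 7.3]
opening: 0.0002
```

>>> send_rows(targets=[[[-2,0.2,0,0],[-4,0.3,2,0],[-6,1.5,6,0],[-8.5,4,9.5,0],[-9.5,7,12,0]]])

```text
time_s: 4.8
tcp_pos: [0.5483, -0.0618, 0.1475]
orientation: [[-0.088, 0.001, 0.996], [-0.996, -0.001, -0.088], [0.001, -1.0, 0.002]]
wrist_force: [1.1, 0.0, -0.0]
opening: 0.0005
```

```bash
python3 - <<'E'
from h import *
s=readout.sense();print(s['time_s'],s['tcp_pos'],np.array(s['orientation']).round(3).tolist(),np.abs(s['joint_velocities']).max())
C=cam('wrist',s);im=viewer.capture('wrist'); cv2.imwrite('pics/w3.png',cv2.resize(im,(768,576)))
cv2.imwrite('raw_w3.png',im)
for q in ['fence_edge','jig_corner','bracket_eye']:
    for r in nets.tip_of(q,'wrist')[:4]: print(' ',q,round(r['conf'],2),w(C,r['xyz']).round(3))
E
```

```text
4.8 [ 0.54832286 -0.06182649  0.14745241] [[-0.088, 0.001, 0.996], [-0.996, -0.001, -0.088], [0.001, -1.0, 0.002]] 0.6649242180733158
  fence_edge 0.85 [ 0.651 -0.13   0.066]
  jig_corner 0.73 [ 0.637 -0.207  0.016]
  bracket_eye 0.62 [0.438 0.106 0.041]
```

View pics/w3.png

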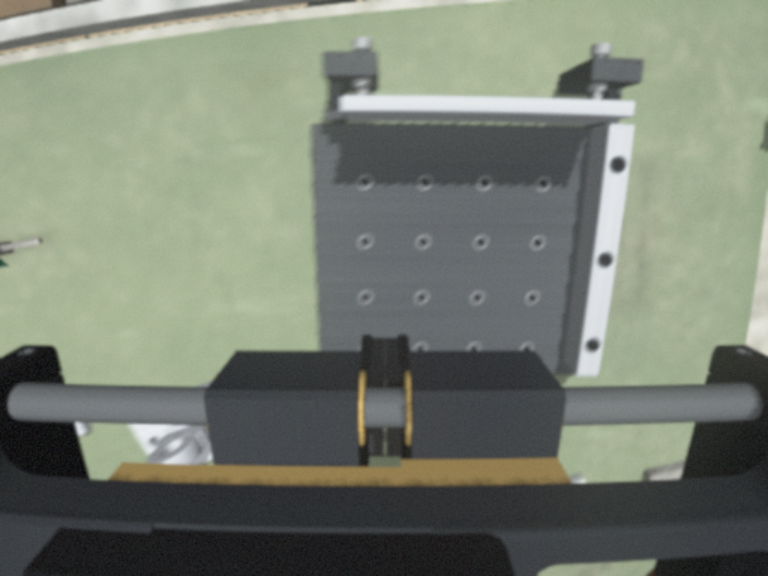

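The fence now stands upright against its screw heads (363,90 and 600,92). Now I'll check the clearance between the bracket and the frame, plus the joint angles.

```bash
python3 - <<'E'
from h import *
s=readout.sense();print(np.round(s['joints'],2), s['tcp_pos'])
C=cam('top')
for z in (0.2,.24): print(z,ray(C,np.array([[283,188],[240,165],[283,152],[240,180],[150,213]])/1.5,z)[:,:2].round(3).tolist())
print(ray(C,np.array([[222,225],[200,232]])/1.5,0.0).round(3))
im=cv2.imread('raw_top.png');cv2.imwrite('pics/top2.png',cv2.resize(im[80:210,90:240],None,fx=5,fy=4.5,interpolation=cv2.INTER_CUBIC))
E
```

```text
[ 0.35  0.21 -0.37  1.79  0.08  1.15 -1.7 ] [ 0.5502812  -0.05919552  0.14715875]
0.2 [[0.569, 0.125], [0.61, 0.202], [0.635, 0.128], [0.582, 0.2], [0.52, 0.352]]
0.24 [[0.556, 0.119], [0.595, 0.193], [0.619, 0.121], [0.568, 0.191], [0.508, 0.337]]
[[0.555 0.276 0.   ]
 [0.539 0.32  0.   ]]
```

View pics/top2.png

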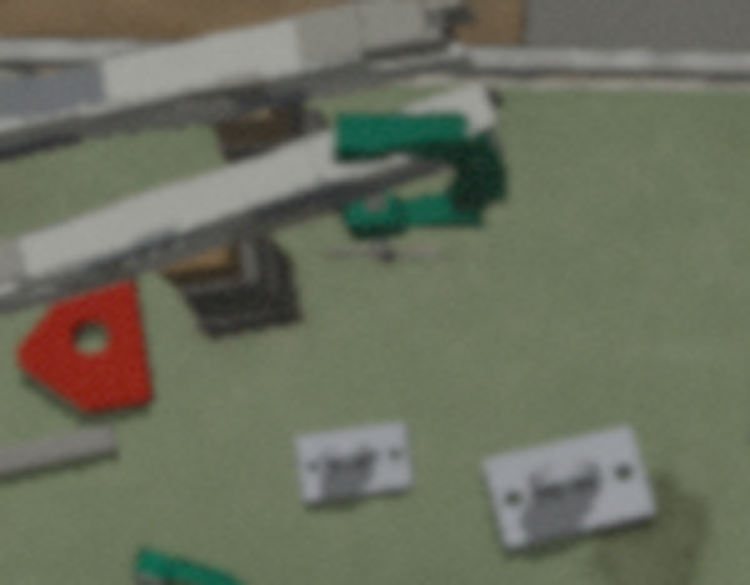

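>>> send_rows(targets=[[[-2,1,1.5,0.12],[-4,2,3,0.24],[-6,3,4.5,0.36],[-8,4,5.5,0.48],[-10,5,5.5,0.6]]], hand=0)

```text
time_s: 5.42
tcp_pos: [0.4497, -0.0102, 0.2015]
orientation: [[0.497, 0.002, 0.868], [-0.868, 0.0, 0.497], [0.001, -1.0, 0.002]]
wrist_force: [-0.1, 0.7, 0.3]
opening: 0.0258
```

>>> send_rows(targets=[[[-1,1,0,0.12],[-1,2,0,0.24],[-1,3,0,0.36],[-1,3,0,0.48],[-1,3,0,0.6]]])

```text
time_s: 5.83
tcp_pos: [0.4395, 0.0199, 0.1996]
orientation: [[0.901, -0.001, 0.434], [-0.434, 0.0, 0.901], [-0.001, -1.0, -0.0]]
wrist_force: [0.2, -1.2, -0.1]
opening: 0.059
```

>>> send_rows(targets=[[[0,0,0,0.12],[0,0,0,0.24],[0,0,0,0.36],[0,0,0,0.48],[0,0,0,0.6]]])

```text
time_s: 6.25
tcp_pos: [0.4396, 0.0193, 0.1995]
orientation: [[0.989, -0.001, -0.149], [0.149, 0.0, 0.989], [-0.001, -1.0, 0.001]]
wrist_force: [-0.4, 0.5, -0.1]
opening: 0.0857
```

>>> send_rows(targets=[[[0,0,0,0.1],[0,0,0,0.1],[0,0,0,0.1]]])

```text
time_s: 6.5
tcp_pos: [0.4395, 0.0197, 0.1997]
orientation: [[0.971, -0.001, -0.239], [0.239, 0.0, 0.971], [-0.001, -1.0, 0.001]]
wrist_force: [0.1, -0.0, -0.4]
opening: 0.0866
```

```bash
python3 - <<'E'
from h import *
s=readout.sense();print(s['time_s'],s['tcp_pos'],np.array(s['orientation']).round(3).tolist(),np.abs(s['joint_velocities']).max())
C=cam('wrist',s);im=viewer.capture('wrist'); cv2.imwrite('pics/w4.png',cv2.resize(im,(768,576)))
np.save('C4.npy',np.array(C,dtype=object),allow_pickle=True)
for q in ['bracket_eye']:
    for r in nets.tip_of(q,'wrist')[:4]: print(' ',q,round(r['conf'],2),w(C,r['xyz']).round(3))
E
```

```text
6.5 [0.43945673 0.01966664 0.19969351] [[0.971, -0.001, -0.239], [0.239, 0.0, 0.971], [-0.001, -1.0, 0.001]] 0.02609776466384438
  bracket_eye 0.6 [0.437 0.106 0.043]
```

View pics/w4.png

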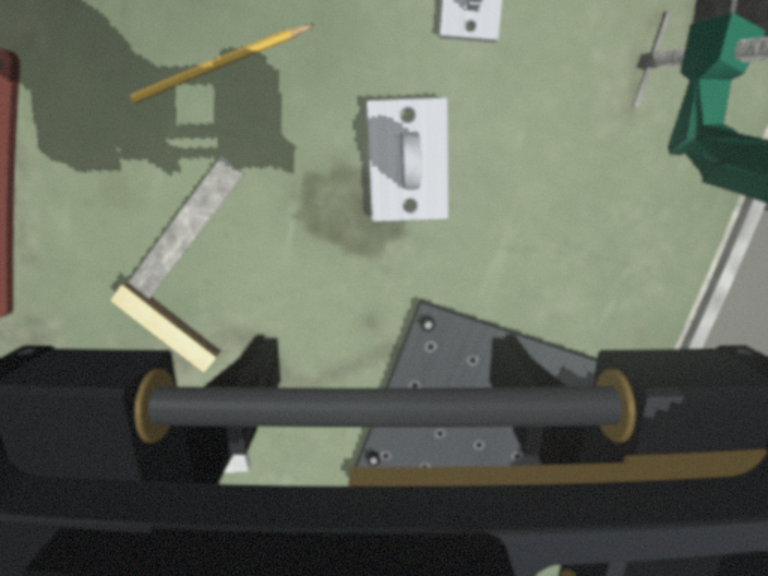

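The larger grey bracket is centred near (410,159), foot corners (368,100), (447,97), (447,218), (373,220), nearly square to the tool.

```bash
python3 - <<'E'
from h import *
from scipy.optimize import least_squares
from f3 import pose
C=tuple(np.array(c,float) for c in np.load('C4.npy',allow_pickle=True))
o=np.array([[-30,45,15],[30,45,15],[30,-45,15],[-30,-45,15]])/1000.
u=np.array([[368,100],[447,97],[447,218],[373,220]])/1.5-.2
r=least_squares(lambda p:(pix(C,pose(p,o))-u).ravel(),[.4385,.104,.25]);print(r.x,r.fun.reshape(-1,2).round(2))
# eye plate top (z 63): rounded; project
print(pix(C,pose(r.x,np.array([[6,0,63],[-6,0,63],[0,20,43],[0,-20,43]])/1e3))*1.5)
E
```

```text
[0.43791346 0.10152769 0.27521585] [[-0.34  0.05]
 [ 0.36  0.29]
 [ 0.36 -0.34]
 [-0.38 -0.01]]
[[421.39524484 159.13524969]
 [403.36907928 159.72686673]
 [410.05795738 130.28225615]
 [411.18367386 188.37155671]]
```

>>> send_rows(targets=[[[-0.1,4,0,0.03],[-0.15,8.2,0,0.03],[-0.15,8.2,-4,0.03],[-0.15,8.2,-8,0.03],[-0.15,8.2,-11,0.03]]])

```text
time_s: 7.02
tcp_pos: [0.4372, 0.1027, 0.0881]
orientation: [[0.963, -0.0, -0.271], [0.271, -0.0, 0.963], [-0.0, -1.0, 0.0]]
wrist_force: [-0.5, -0.6, -0.1]
opening: 0.0869
```

>>> send_rows(targets=[[[0,0,-3,0],[0,0,-5,0],[0,0,-6.2,0],[0,0,-6.2,0],[0,0,-6.2,0]]])

```text
time_s: 7.43
tcp_pos: [0.4376, 0.1023, 0.0281]
orientation: [[0.963, -0.001, -0.27], [0.27, 0.0, 0.963], [-0.001, -1.0, 0.001]]
wrist_force: [1.0, -0.4, 0.5]
opening: 0.0873
```

```bash
python3 - <<'E'
from h import *
s=readout.sense();print(s['time_s'],s['tcp_pos'],np.array(s['orientation']).round(3).tolist(),s['wrist_force'])
im=viewer.capture('scene'); cv2.imwrite('pics/s5.png',cv2.resize(im[60:300,60:400],None,fx=2.2,fy=2.2))
im=viewer.capture('wrist'); cv2.imwrite('pics/w5.png',cv2.resize(im,(768,576)))
E
```

```text
7.4333 [0.4376112  0.10226372 0.02808024] [[0.963, -0.001, -0.27], [0.27, 0.0, 0.963], [-0.001, -1.0, 0.001]] [ 1.03397415 -0.39023332  0.46576546]
```

View pics/s5.png

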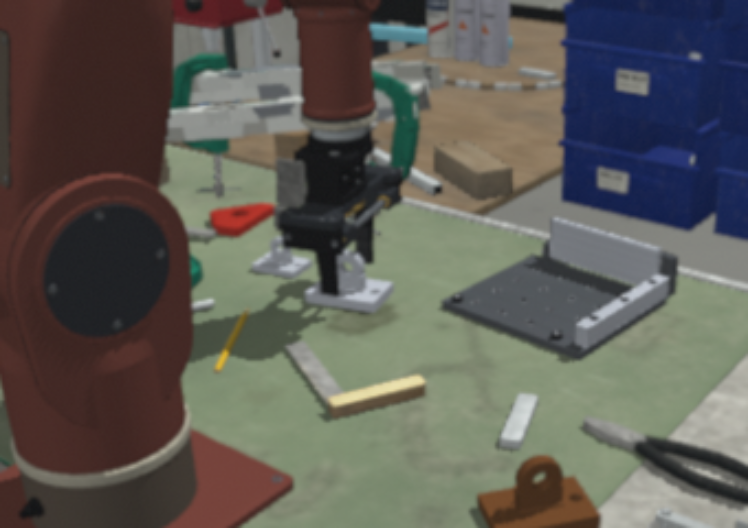

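View pics/w5.png

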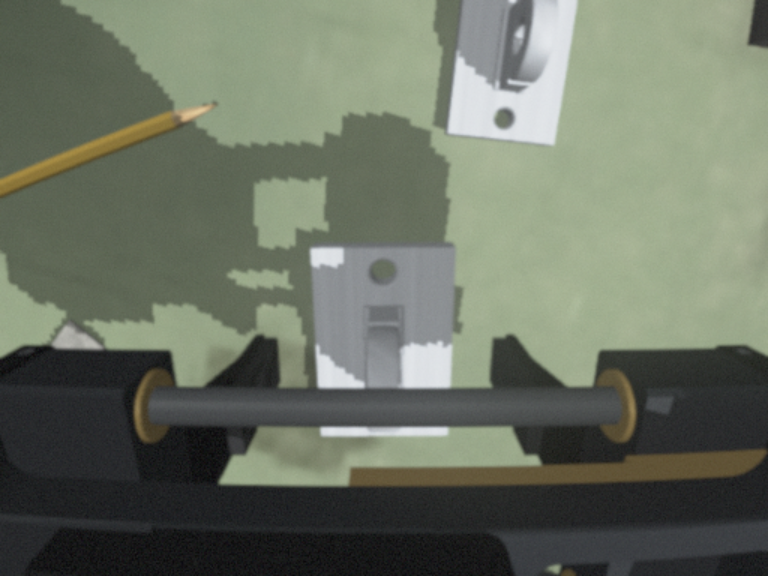

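The eye plate sits midway between the fingers at (383,370) and the foot is square to them. Closing.

>>> send_rows(targets=[[[0,0,0,0],[0,0,0,0],[0,0,0,0],[0,0,0,0],[0,0,0,0]]], hand=1, grip_force=40)

```text
time_s: 7.95
tcp_pos: [0.4381, 0.1023, 0.0286]
orientation: [[0.962, 0.0, -0.272], [0.272, -0.0, 0.962], [0.0, -1.0, -0.0]]
wrist_force: [0.3, 0.7, 0.5]
opening: 0.0611
```

>>> send_rows(targets=[[[0,0,0,0],[0,0,0,0],[0,0,0,0],[0,0,0,0],[0,0,0,0]]])

```text
time_s: 8.37
tcp_pos: [0.4379, 0.1024, 0.0283]
orientation: [[0.962, -0.0, -0.272], [0.272, 0.0, 0.962], [-0.0, -1.0, 0.0]]
wrist_force: [0.8, -0.0, -0.1]
opening: 0.0282
```

>>> send_rows(targets=[[[0,0,0,0],[0,0,0,0],[0,0,0,0]]])

```text
time_s: 8.62
tcp_pos: [0.4379, 0.1024, 0.0283]
orientation: [[0.962, -0.0, -0.272], [0.272, 0.0, 0.962], [-0.0, -1.0, 0.0]]
wrist_force: [0.7, -0.8, 0.0]
opening: 0.0119
```

>>> send_rows(targets=[[[0,0,2,0],[0,0,5,0],[0,0,8,0],[1,-2.5,8,-0.06],[3,-5,8,-0.12]]])

```text
time_s: 9.03
tcp_pos: [0.4676, 0.0531, 0.1099]
orientation: [[0.988, 0.002, -0.156], [0.156, -0.001, 0.988], [0.002, -1.0, -0.001]]
wrist_force: [0.8, -0.4, -5.0]
opening: 0.0116
```

>>> send_rows(targets=[[[2.3,-3.3,0,-0.06],[4.5,-6.6,0,-0.12],[6.8,-10,0,-0.18],[9,-13.3,0,-0.242],[11.2,-16.6,0,-0.242]]])

```text
time_s: 9.45
tcp_pos: [0.58, -0.1156, 0.1074]
orientation: [[0.996, -0.002, 0.091], [-0.091, -0.0, 0.996], [-0.002, -1.0, -0.0]]
wrist_force: [0.8, 1.5, -4.1]
opening: 0.0116
```

>>> send_rows(targets=[[[1.2,-1.8,0,0],[2.4,-3.4,0,0],[2.5,-3.5,0,0],[2.5,-3.5,0,0]]])

```text
time_s: 9.78
tcp_pos: [0.6044, -0.1498, 0.1069]
orientation: [[0.996, -0.002, 0.089], [-0.089, 0.001, 0.996], [-0.002, -1.0, 0.0]]
wrist_force: [-0.4, 0.5, -4.6]
opening: 0.0116
```

```bash
python3 - <<'E'
from h import *
s=readout.sense();print(s['time_s'],s['tcp_pos'],np.array(s['orientation']).round(3).tolist(),s['wrist_force'],s['opening'])
im=viewer.capture('scene'); cv2.imwrite('pics/s6.png',cv2.resize(im[60:300,160:500],None,fx=2.2,fy=2.2))
s=readout.sense();C=cam('wrist',s);im=viewer.capture('wrist'); cv2.imwrite('pics/w6.png',cv2.resize(im,(768,576)))
np.save('C6.npy',np.array(C,dtype=object),allow_pickle=True)
E
```

```text
9.7833 [ 0.60441578 -0.14975986  0.10694335] [[0.996, -0.002, 0.089], [-0.089, 0.001, 0.996], [-0.002, -1.0, 0.0]] [-0.36405841  0.45571059 -4.59307376] 0.011592879493739855
```

View pics/s6.png

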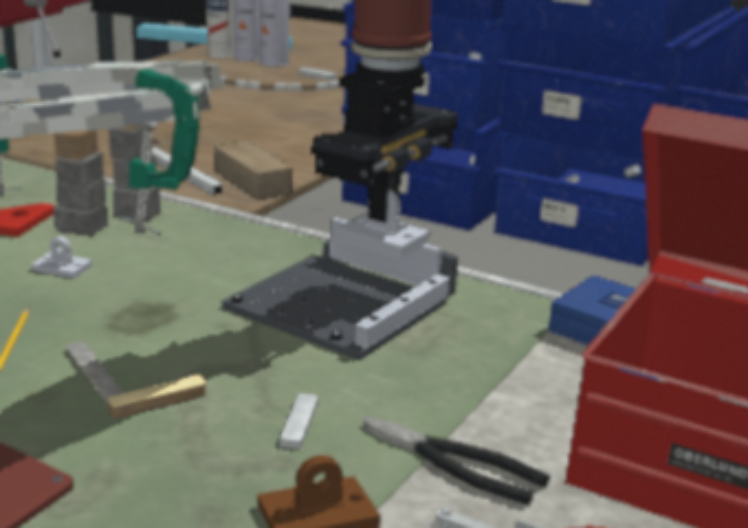

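View pics/w6.png

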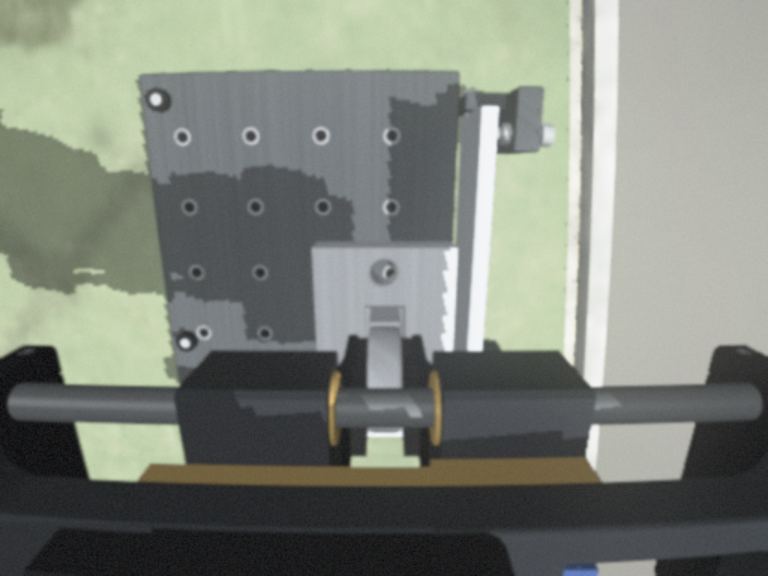

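>>> send_rows(targets=[[[0,0,-2.5,0],[0,0,-5,0],[0,0,-6,0],[0,0,-6.5,0],[0,0,-6.5,0]]])

```text
time_s: 10.3
tcp_pos: [0.6041, -0.1478, 0.0425]
orientation: [[0.996, -0.002, 0.086], [-0.086, 0.001, 0.996], [-0.002, -1.0, 0.001]]
wrist_force: [0.2, -0.2, -4.5]
opening: 0.0116
```

>>> send_rows(targets=[[[0,0,-0.2,0],[0,0,-0.2,0]]])

```text
time_s: 10.47
tcp_pos: [0.6057, -0.1486, 0.0425]
orientation: [[0.996, 0.002, 0.086], [-0.086, -0.0, 0.996], [0.002, -1.0, -0.0]]
wrist_force: [1.2, -0.5, -4.4]
opening: 0.0117
```

>>> send_rows(targets=[[[0,0,-0.1,0],[0,0,-0.2,0],[0,0,-0.2,0]]])

```text
time_s: 10.72
tcp_pos: [0.6056, -0.1488, 0.0404]
orientation: [[0.996, 0.001, 0.087], [-0.087, -0.0, 0.996], [0.002, -1.0, -0.0]]
wrist_force: [-1.6, -0.4, 2.7]
opening: 0.0117
```

>>> send_rows(targets=[[[0,0,-0.1,0],[0,0,-0.2,0],[0,0,-0.2,0]]])

```text
time_s: 10.97
tcp_pos: [0.6057, -0.1489, 0.0403]
orientation: [[0.996, 0.002, 0.087], [-0.087, -0.001, 0.996], [0.002, -1.0, -0.001]]
wrist_force: [-9.1, 0.7, 20.6]
opening: 0.0115
```

>>> send_rows(targets=[[[0.2,0,0.15,0],[0.4,0,0.15,0],[0.6,-0.05,0.15,0],[0.8,-0.07,0.15,0],[0.8,-0.07,0.15,0]]])

```text
time_s: 11.38
tcp_pos: [0.6139, -0.1496, 0.0404]
orientation: [[0.996, 0.002, 0.087], [-0.087, -0.001, 0.996], [0.002, -1.0, -0.0]]
wrist_force: [-3.3, -0.2, 9.8]
opening: 0.0113
```

>>> send_rows(targets=[[[0.1,0,0,0],[0.2,0,0,0],[0.2,0,0,0]]])

```text
time_s: 11.63
tcp_pos: [0.6155, -0.1497, 0.0404]
orientation: [[0.996, 0.001, 0.087], [-0.087, -0.001, 0.996], [0.001, -1.0, -0.001]]
wrist_force: [-5.9, 0.4, 10.4]
opening: 0.0116
```

>>> send_rows(targets=[[[0.1,0,0,0],[0.2,0,0,0],[0.2,0,0,0]]])

```text
time_s: 11.88
tcp_pos: [0.6159, -0.1496, 0.0404]
orientation: [[0.996, -0.002, 0.087], [-0.087, -0.0, 0.996], [-0.002, -1.0, -0.001]]
wrist_force: [-13.0, 1.6, 17.8]
opening: 0.0116
```

>>> send_rows(targets=[[[0.1,0,0,0],[0.2,0,0,0],[0.2,0,0,0]]])

```text
time_s: 12.13
tcp_pos: [0.616, -0.1497, 0.0404]
orientation: [[0.996, -0.006, 0.087], [-0.087, -0.0, 0.996], [-0.006, -1.0, -0.001]]
wrist_force: [-21.7, 2.3, 26.4]
opening: 0.0115
```

>>> send_rows(targets=[[[-0.2,0,0.1,0],[-0.2,-0.2,0.1,0],[-0.23,-0.4,0.1,0],[-0.25,-0.6,0.1,0],[-0.27,-0.8,0.1,0]]])

```text
time_s: 12.55
tcp_pos: [0.6155, -0.1541, 0.0405]
orientation: [[0.996, -0.002, 0.085], [-0.085, 0.003, 0.996], [-0.003, -1.0, 0.003]]
wrist_force: [-10.0, 9.1, 11.3]
opening: 0.0115
```

>>> send_rows(targets=[[[0,-0.1,0,0],[0,-0.2,0,0],[0,-0.2,0,0]]])

```text
time_s: 12.8
tcp_pos: [0.6153, -0.1562, 0.0404]
orientation: [[0.996, -0.003, 0.085], [-0.085, 0.003, 0.996], [-0.003, -1.0, 0.003]]
wrist_force: [-10.8, 9.2, 11.3]
opening: 0.0116
```

>>> send_rows(targets=[[[0,-0.1,0.1,0],[0,-0.2,0.1,0],[0,-0.3,0.1,0],[0,-0.3,0.1,0]]])

```text
time_s: 13.13
tcp_pos: [0.615, -0.1594, 0.0405]
orientation: [[0.996, -0.003, 0.085], [-0.085, 0.003, 0.996], [-0.004, -1.0, 0.003]]
wrist_force: [-6.8, 8.0, 4.6]
opening: 0.0117
```

>>> send_rows(targets=[[[0,-0.1,0,0],[0,-0.2,0,0],[0,-0.2,0,0]]])

```text
time_s: 13.38
tcp_pos: [0.615, -0.1595, 0.0406]
orientation: [[0.996, -0.004, 0.084], [-0.084, 0.005, 0.996], [-0.004, -1.0, 0.005]]
wrist_force: [-9.0, 13.7, 5.9]
opening: 0.0115
```

>>> send_rows(targets=[[[0.1,-0.1,0,0],[0.15,-0.15,0,0],[0.15,-0.15,0,0],[0.15,-0.15,0,0],[0.15,-0.15,0,0]]])

```text
time_s: 13.8
tcp_pos: [0.6151, -0.1596, 0.0406]
orientation: [[0.997, -0.007, 0.083], [-0.083, 0.007, 0.997], [-0.007, -1.0, 0.006]]
wrist_force: [-18.0, 17.2, 13.3]
opening: 0.0114
```

```bash
python3 - <<'E'
from h import *
s=readout.sense();print(s['time_s'],s['tcp_pos'],np.array(s['orientation']).round(3).tolist(),s['wrist_force'],s['wrist_torque'])
C=cam('wrist',s);im=viewer.capture('wrist'); cv2.imwrite('pics/w7.png',cv2.resize(im,(768,576)))
for q in ['bracket_eye','fence_edge','jig_corner']:
    for r in nets.tip_of(q,'wrist')[:3]: print(' ',q,round(r['conf'],2),w(C,r['xyz']).round(3))
im=viewer.capture('scene'); cv2.imwrite('pics/s7.png',cv2.resize(im[80:240,240:440],None,fx=3.7,fy=3.7,interpolation=cv2.INTER_CUBIC))
C=cam('scene')
for q in ['bracket_eye','fence_edge','jig_corner']:
    for r in nets.tip_of(q,'scene')[:3]: print(' ',q,round(r['conf'],2),w(C,r['xyz']).round(3))
s=readout.sense();print(s['time_s'],s['tcp_pos'],s['wrist_force'])
E
```

```text
13.8 [ 0.61511207 -0.15956311  0.04062994] [[0.997, -0.007, 0.083], [-0.083, 0.007, 0.997], [-0.007, -1.0, 0.006]] [-17.99217508  17.15907947  13.34261913] [ 3.66696461  3.4916004  -0.27465517]
  bracket_eye 0.55 [ 0.613 -0.158  0.057]
  fence_edge 0.96 [ 0.65  -0.128  0.067]
  bracket_eye 0.97 [ 0.2   -0.316  0.041]
  bracket_eye 0.82 [ 0.611 -0.16   0.055]
  bracket_eye 0.49 [0.454 0.228 0.025]
  fence_edge 0.89 [ 0.653 -0.128  0.062]
  jig_corner 0.82 [ 0.638 -0.208  0.009]
14.2 [ 0.6151065  -0.15954534  0.04059425] [-16.42287316  16.74325872  12.66844768]
```

View pics/w7.png

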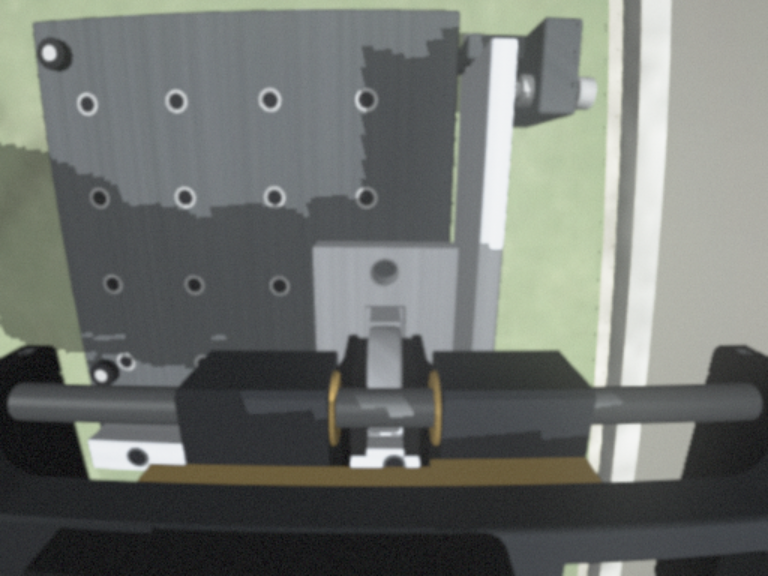

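View pics/s7.png

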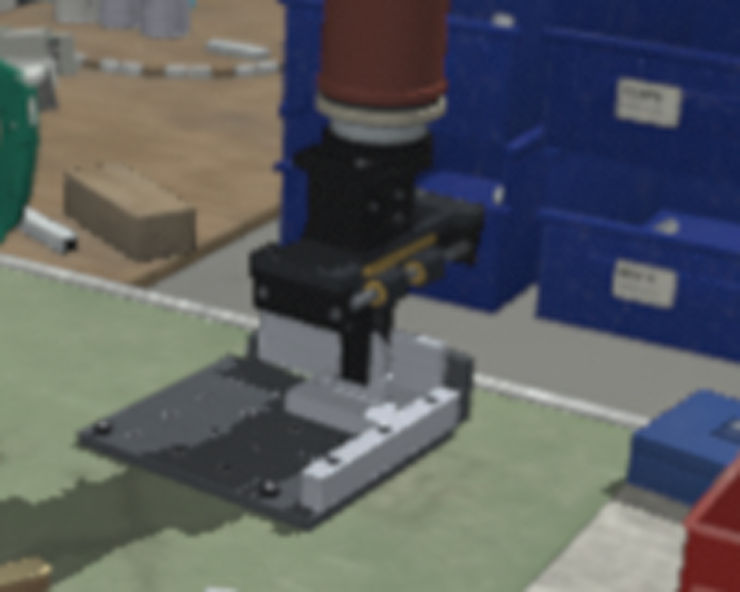

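```bash
python3 - <<'E'
from h import *
print(env.close_job())
s=readout.sense();print(s['time_s'],s['tcp_pos'],s['wrist_force'],s['opening'])
E
```

```text
the job is handed in; nothing more can be done
None
the job is handed in; nothing more can be done
```

The fence is folded up, and the bracket is being held pressed into the jig corner. I handed the job in at about 14 s of the 72 s allowed; handing in gave no verdict.

- **Fence:** I pushed it up with closed fingers until it stopped against its screws at about 24 N. Later pictures and the detector, which put its free edge 62–67 mm above the bench, showed it still upright.
- **Bracket:** I gripped the larger grey bracket across its 12 mm eye plate. I set it on the plate and slid it first against the hinged fence, then against the side fence, until it stopped at each.
- **Position:** Going by the fingertip position, the eye is about 30.5 mm from the hinged fence's face and 46 mm from the side fence's face. It is turned about 0.004 rad from the jig, and the tool tilts about 0.01 rad.
- **Holding force:** The wrist last read about 16 N toward the hinged fence, 17 N toward the side fence and 13 N downward. The bracket had slid with only 3–9 N, so I take both contacts to be real. The force on each fence was not measured separately.
- **Other tools:** I saw no sign in the pictures that any of them had moved, but I did not measure them.

**Disagreements:** The detector put the eye 2–4 mm off the fingertip position in x, which is within its stated accuracy. Its angle for the bracket before the pick agreed with the pictures. The first jig fit used a picture taken while the arm was still moving, so I discarded it and measured again with the arm still.

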